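# Start the inspection run from the key console

### The arm

A 6-joint arm with a two-finger parallel gripper is mounted at the origin on a cart in front of the work surface, level with it; the furniture and walls round the work are solid. World frame = base frame: x ahead of the robot, y to its left, z up, the work surface at z = 0. Lengths are in mm, angles in rad, forces in N, time in s.
With the tool pointing down it reaches from about 350 to 875 mm from the base axis. Payload 4.2 kg.
Tool frame: the origin (TCP) lies at the very end of the fingers, on their centre line; the grasp point (between the pads) lies 19 mm behind it; z points along the fingers, y is the line along which they close (so a half turn about z gives the same grasp; the last joint's range is limited). The gripper opens to 85 mm and grips with 20 to 120 N. Pads are 22 mm wide; open, the fingers measure 114 mm over their backs; the gripper's body (76 mm by 85 mm) begins 54 mm behind the grasp point. The pads swing forward as they close: fully open they stand 13 mm farther back than shut.
Start: joints at [1.579, 0.385, 0.008, 0, -1.194, -0.259], TCP at [155.08, 605.433, 231.312] pointing down, gripper open.
Joint ranges: [-3.14, 3.14], [-1.21, 2.06], [-1.07, 1.41], [-3.16, 2.05], [-2.99, -0.16], [-3.1, 3.1]. Speed limits (rad/s): [2.79, 2.79, 3.14, 3.14, 3.14, 3.14].

### API

Orientations are given as a unit quaternion [x, y, z, w].
In Python, from bench import monitor, get_image, camera_info, job_done gives the robot as it stands.
- The arm moves only by the tool send_rows, never from a script. Its argument "series" is a list of rows, each a list of 3 entries, a list of its own where there are three numbers: the shift along the tool's x, y, z in mm, then the turn, a rotation vector about the tool's x, y, z in rad, then the finger opening in mm, from 0 to 85.4. A call has 1 to 8 rows; each row shifts and turns the commanded pose from where the row before left it, along the tool's axes as they then stand; what a row does not reach is not made up. A row lasts 1/10 s, in which the tool goes at most 50 mm and 8.59 degrees, less where a joint would pass 70% of its speed; a pose out of reach is approached as far as the arm can. A call with a gripper value outside its range is refused whole. The fingers move at their own pace and stop on an object; the grip force is fixed at half the most. Time passes only in rows, so rows that do not move let the fingers close. It gives the time, the measured TCP pose, the force, the opening and the grip force at its end, in the units of the state.
- monitor.read_state(): the state, without advancing time (a new reading comes with each control period).
- get_image(name): name is "scene" or "top"; returns the picture (384x512x3 uint8, red, green, blue); there is no depth.
- camera_info(name): a dict with "intrinsics" (3x3 intrinsics, pixels), "dist_coeffs" ([k1, k2, p1, p2, k3] as OpenCV has them; the pictures are not rectified), "R" (3x3) and "t" (3): a world point X has camera coordinates R X + t. Camera axes: x right, y down, z forward; pixel columns grow to the right and rows downward; lengths in mm; the calibration is good to about 2 mm. A picture is of the moment at which its call begins. camera_info takes no time and is no camera call.
- job_done(): hands the job in; it is judged then, once.
The state is a dict: "clock": time; "joints": joint angles; "joint_vel": joint speeds; "joint_efforts": joint torques, N m; "position": TCP position; "ee_rot": TCP orientation; "contact_force": force on the tool from outside, world axes, zero at the start; "wrist_torque": the same for the moment, N m; "gripper_width": finger opening in mm; "grasp_force": force on a finger pad.
Only numpy, scipy, OpenCV 4.12 (cv2) and the standard library are available. Lean on these libraries where they do the work, as an engineer would, in place of code of your own. Each camera call takes 0.05 s, during which the arm holds its last target. There are 200 camera calls.

### The job

Start the inspection run from the key console: press the long bar key, then the plus-shaped key, then the large round key, in that order and one at a time, pushing each right down and letting it spring back up before the next. Do not press the small round key, and do not disturb the mouse, the loupe or the petri dish.

Things in the scene. Friction and masses are not known exactly. Their poses are not given: they have to be found in the camera images.
- console: low aluminium key console fixed to the worktop, 86 (x) x 294 (y) mm, end cheeks 42 mm high; four black key modules of 63 x 63 mm in a row along its y, centres at -99, -33, 33, 99 mm, in varying order; module tops 44 mm above the worktop. Origin: centre of the underside; x away from the robot at yaw 0. Each module has a marker in a front window
- key_bar_top (a point): centre of the top face of the long bar key: white, a straight bar 50 mm long (along the console's x) and 15 mm wide, standing 11 mm proud of its module in the middle of it, so 55 mm above the worktop at rest; the point moves with the key
- key_bar (a joint): travel of the long bar key, m: 0 is up, 0.006 is right down; a spring pushes it back up (about 1.6 N to start, 4 N right down)
- flag_bar (a joint): marker in the front window of the module of the long bar key, m: 0 is up (key not yet pressed); the key pushes it down as far as it is itself pressed (to about 0.006) and it stays there
- key_plus_top (a point): centre of the top face of the plus-shaped key: white, a plus sign 44 mm across with arms 14 mm wide, standing 11 mm proud of its module in the middle of it, so 55 mm above the worktop at rest; the point moves with the key
- key_plus (a joint): travel of the plus-shaped key, m: 0 is up, 0.006 is right down; a spring pushes it back up (about 1.6 N to start, 4 N right down)
- flag_plus (a joint): marker in the front window of the module of the plus-shaped key, m: 0 is up (key not yet pressed); the key pushes it down as far as it is itself pressed (to about 0.006) and it stays there
- key_disc_top (a point): centre of the top face of the large round key: white, a round cap 42 mm in diameter, standing 11 mm proud of its module in the middle of it, so 55 mm above the worktop at rest; the point moves with the key
- key_disc (a joint): travel of the large round key, m: 0 is up, 0.006 is right down; a spring pushes it back up (about 1.6 N to start, 4 N right down)
- flag_disc (a joint): marker in the front window of the module of the large round key, m: 0 is up (key not yet pressed); the key pushes it down as far as it is itself pressed (to about 0.006) and it stays there
- key_small_top (a point): centre of the top face of the small round key: white, a round cap 18 mm in diameter, standing 11 mm proud of its module in the middle of it, so 55 mm above the worktop at rest; the point moves with the key
- key_small (a joint): travel of the small round key, m: 0 is up, 0.006 is right down; a spring pushes it back up (about 1.6 N to start, 4 N right down)
- flag_small (a joint): marker in the front window of the module of the small round key, m: 0 is up (key not yet pressed); the key pushes it down as far as it is itself pressed (to about 0.006) and it stays there
- mouse: loose computer mouse, 100 x 55 x 39 mm, beside the console; leave alone. Origin: centre of the underside
- loupe: loose round loupe with a black rim, 41 mm diameter, 42 mm high, beside the console; leave alone. Origin: centre of the underside
- petri_dish: loose clear petri dish, 63 mm diameter, 16 mm high, behind the console; leave alone. Origin: centre of the underside

How it is judged (in metres and radians):
On the way, in this order (a step that is already met when the one before it is completed fails the run):
1. long bar key pressed down (more than 4.5 of its 6 mm), the other keys up (value of joint key_bar above 0.0045 m and value of joint each of key_plus, key_disc, key_small below 0.002 m), for 0.05 s.
2. plus-shaped key pressed down (more than 4.5 of its 6 mm), the other keys up (value of joint key_plus above 0.0045 m and value of joint each of key_bar, key_disc, key_small below 0.002 m), for 0.05 s.
3. large round key pressed down (more than 4.5 of its 6 mm), the other keys up (value of joint key_disc above 0.0045 m and value of joint each of key_bar, key_plus, key_small below 0.002 m), for 0.05 s.
At the end, for the whole second after the job is handed in: All four keys are up again (within 2 mm); the markers of the bar, plus and large round keys are down (more than 4 mm) and that of the small round key is not (less than 3 mm); the mouse, loupe and petri dish are at rest within 20 mm of where they began (value of joint each of key_bar, key_plus, key_disc, key_small below 0.002 m and value of joint each of flag_bar, flag_plus, flag_disc above 0.004 m and value of joint flag_small below 0.003 m and distance of each of mouse, loupe, petri_dish from where it was at the start of the episode below 0.02 m and linear speed of each of mouse, loupe, petri_dish below 0.02 m/s); the robot touches nothing.
It fails at once if two keys down together (both more than 2 mm) (value of joint each of key_bar, key_plus above 0.002 m or value of joint each of key_bar, key_disc above 0.002 m or value of joint each of key_bar, key_small above 0.002 m or value of joint each of key_plus, key_disc above 0.002 m or value of joint each of key_plus, key_small above 0.002 m or value of joint each of key_disc, key_small above 0.002 m).
It fails at once if the small round key pressed (more than 3 mm) (value of joint key_small above 0.003 m).
It fails at once if plus-shaped key pressed (more than 3 mm) before the long bar key has been (value of joint flag_plus above 0.003 m and value of joint flag_bar below 0.004 m).
It fails at once if large round key pressed (more than 3 mm) before the plus-shaped key has been (value of joint flag_disc above 0.003 m and value of joint flag_plus below 0.004 m).
It fails at once if the mouse, the loupe or the petri dish pushed more than 20 mm (distance of any of mouse, loupe, petri_dish from where it was at the start of the episode above 0.02 m).
It also fails if it takes over 38 s, if anything falls off the work surface, if the arm or the gripper's body presses on something with over 40 N, if the wrist force passes 120 N, or if a joint passes its speed limit or range.

## Working session

There is one attempt and no reset: what is moved stays moved. The work goes in short steps, Python scripts to look and compute and a tool call to move; the robot and the scene stay as the last step left them, time stands still between calls to the robot, and variables do not carry over. Pictures are saved under pics/ and viewed, at most 10 in all, crops included, and the job is handed in when it is done.

Besides the shell and the picture viewer there is one more tool, called after "Request:" as name([rows], argument=value, ...), one row to a line, values as JSON. send_rows: Moves the arm, as the interface text tells. Its arguments: {"type":"object","properties":{"series":{"type":"array"}},"required":["series"]}

```bash
mkdir -p pics; python3 - <<'E'
from bench import monitor,get_image,camera_info
import cv2
for n in("scene","top"):
    im=get_image(n); cv2.imwrite(f"pics/{n}0.png",cv2.resize(im[...,::-1],None,fx=1.5,fy=1.5,interpolation=cv2.INTER_CUBIC))
    c=camera_info(n); print(n,c)
s=monitor.read_state(); print(s)
E
```

```text
scene {'intrinsics': array([[430.30036685,   0.        , 256.81766111],
       [  0.        , 430.30036685, 192.36602885],
       [  0.        ,   0.        ,   1.        ]]), 'dist_coeffs': array([-0.00059784,  0.        ,  0.        ,  0.        ,  0.        ]), 'R': array([[ 0.69616925, -0.7178086 ,  0.00995927],
       [-0.49784574, -0.49273964, -0.7136927 ],
       [ 0.51720208,  0.49189273, -0.70038814]]), 't': array([-389.26568613,  355.19123473,  815.29456303])}
top {'intrinsics': array([[370.06052613,   0.        , 257.48401114],
       [  0.        , 370.06052613, 185.00492862],
       [  0.        ,   0.        ,   1.        ]]), 'dist_coeffs': array([-0.09345188,  0.        ,  0.        ,  0.        ,  0.        ]), 'R': array([[ 6.73889680e-02, -9.97726603e-01,  5.93858958e-04],
       [-9.76853527e-01, -6.61002380e-02, -2.03440273e-01],
       [ 2.03017026e-01,  1.31295168e-02, -9.79087178e-01]]), 't': array([-23.3722477 , 595.54909616, 811.30130381])}
{'clock': 0.1, 'joints': array([ 1.57858913e+00,  3.85487235e-01,  6.77716680e-03, -4.50647802e-04,
       -1.19402744e+00, -2.58594604e-01]), 'joint_vel': array([-2.74723284e-05, -4.33299903e-04,  4.50302433e-03,  1.66453230e-03,
        2.94954025e-04, -1.21322070e-03]), 'joint_efforts': array([ 2.80107051e-04, -3.93322599e+01,  1.88926238e+01,  4.19791952e+00,
       -2.65760071e-03,  7.37172542e-06]), 'position': array([154.96579315, 604.94212406, 230.32983655]), 'ee_rot': array([ 9.92136719e-01, -1.25154884e-01, -7.86888134e-05,  9.89809097e-04]), 'contact_force': array([-0.64270488, -0.39740269, -1.03481551]), 'wrist_torque': array([ 0.01328628, -0.0225835 ,  0.00954314]), 'grasp_force': 0.0, 'gripper_width': 85.14691371717382}
```

View pics/scene0.png

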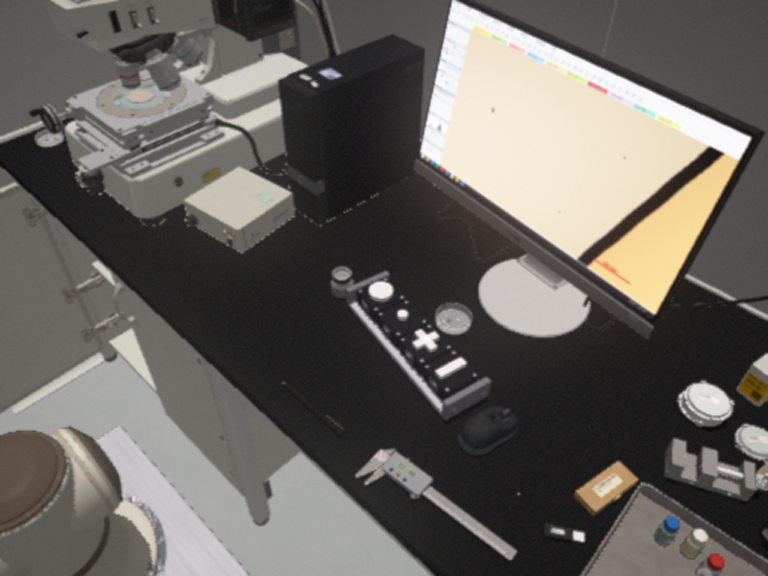

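View pics/top0.png

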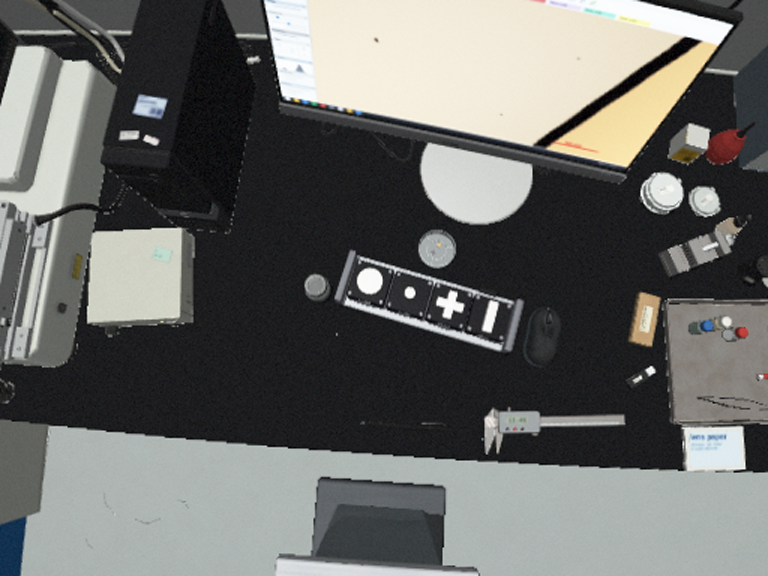

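The scene view at 1.5× shows the console at centre, keys from far-left to near-right: disc (380,291), small (402,314), plus (425,340), bar (451,367). The loupe is at (342,282), the petri dish at (454,319) and the mouse at (488,430). The top view agrees: disc (369,281), small (410,293), plus (450,305), bar (490,317), and the arm is clear of the console. Next I'll triangulate the key caps.

```bash
cat > h.py <<'E'
import cv2,numpy as np
from bench import monitor,get_image,camera_info
def blob(n,pts):
    g=get_image(n); g=g.min(axis=2); out=[]
    _,lab,st,ce=cv2.connectedComponentsWithStats((g>150).astype(np.uint8))
    for p in pts:
        p=np.array(p)/1.5; i=1+np.argmin(np.linalg.norm(ce[1:]-p,axis=1)); out.append(ce[i]); print(n,p.round(1),ce[i].round(1),st[i][4])
    return np.array(out)
def cam(n):
    c=camera_info(n); return c["intrinsics"],c["dist_coeffs"],np.c_[c["R"],c["t"]]
def tri(a,b):
    P=[];U=[]
    for n,q in(("scene",a),("top",b)):
        K,d,M=cam(n);P.append(M);U.append(cv2.undistortPoints(np.array(q,float)[:,None],K,d)[:,0].T)
    X=cv2.triangulatePoints(*P,*U);return (X[:3]/X[3]).T
def ray(n,q,z):
    K,d,M=cam(n);u=cv2.undistortPoints(np.array(q,float)[:,None],K,d)[:,0]
    R,t=M[:,:3],M[:,3];C=-R.T@t;D=np.c_[u,np.ones(len(u))]@R
    return C+D*((z-C[2])/D[:,2])[:,None]
E
python3 - <<'E'
from h import *
from scipy.spatial.transform import Rotation as Ro
S=blob("scene",[(380,291),(402,314),(425,340),(451,367)])
T=blob("top",[(369,281),(410,293),(450,305),(490,317)])
np.set_printoptions(precision=1,suppress=True)
print("tri disc small plus bar\n",tri(S,T)); print("scene z55\n",ray("scene",S,55),"\ntop z55\n",ray("top",T,55))
X=tri(S,T);d=X[0]-X[3];print("spacing",np.linalg.norm(np.diff(X,axis=0),axis=1),"yaw deg",np.degrees(np.arctan2(-d[0],d[1])))
print("mouse,loupe,dish top", tri(np.array([(488,430),(342,275),(454,319)])/1.5,np.array([(542,335),(316,287),(437,249)])/1.5))
s=monitor.read_state();print(s["clock"],Ro.from_quat(s["ee_rot"]).as_matrix())
E
```

```text
scene [253.3 194. ] [253.5 193. ] 148
scene [268.  209.3] [268.  208.9] 29
scene [283.3 226.7] [283.4 225.9] 137
scene [300.7 244.7] [300.1 244.3] 115
top [246.  187.3] [246.1 186.9] 237
top [273.3 195.3] [272.9 194.6] 44
top [300.  203.3] [299.6 202.7] 181
top [326.7 211.3] [326.5 210.6] 136
tri disc small plus bar
 [[ 591.1   43.7   52.9]
 [ 576.8  -20.9   52.5]
 [ 561.8  -85.1   52.2]
 [ 547.1 -149.5   52.3]]
scene z55
 [[ 589.6   42.2   55. ]
 [ 574.9  -22.4   55. ]
 [ 559.9  -86.6   55. ]
 [ 545.2 -150.7   55. ]] 
top z55
 [[ 590.6   43.7   55. ]
 [ 576.4  -20.9   55. ]
 [ 561.4  -84.8   55. ]
 [ 546.7 -149.1   55. ]]
spacing [66.2 65.9 66.1] yaw deg -12.838178012340464
mouse,loupe,dish top [[ 527.4 -245.9    3.6]
 [ 578.1  128.    39.6]
 [ 662.7  -65.2    6.1]]
0.2 [[ 1.  -0.2 -0. ]
 [-0.2 -1.  -0. ]
 [ 0.   0.  -1. ]]
```

Triangulation gives key spacings of 66.2, 65.9 and 66.1 mm and heights of 52 to 53 mm, both close to the given 66 mm and 55 mm. Console yaw is about -12.8°, nearly aligned with the tool. I'll close the fingers and travel high towards the bar.

Request:
send_rows([
  [[31,35,0],[0,0,0],0],
  [[31,35,0],[0,0,0],0],
  [[31,35,0],[0,0,0],0],
  [[31,35,0],[0,0,0],0],
  [[31,35,0],[0,0,0],0],
  [[31,35,0],[0,0,0],0],
  [[31,35,0],[0,0,0],0],
  [[31,35,0],[0,0,0],0],
])

```text
clock: 1.0
position: [326.2, 270.8, 231.5]
ee_rot: [0.992, -0.125, 0.0, -0.0]
contact_force: [1.4, 0.4, 0.5]
gripper_width: 0.0
grasp_force: 0.0
```

Request:
send_rows([
  [[31,35,0],[0,0,0],0],
  [[31,35,0],[0,0,0],0],
  [[31,35,0],[0,0,0],0],
  [[31,35,0],[0,0,0],0],
  [[31,35,0],[0,0,0],0],
  [[31,35,0],[0,0,0],0],
  [[31,35,0],[0,0,0],0],
  [[0,0,0],[0,0,0],0],
])

```text
clock: 1.8
position: [476.6, -22.7, 230.8]
ee_rot: [0.992, -0.129, -0.0, 0.0]
contact_force: [-0.5, 0.2, -1.1]
gripper_width: 0.2
grasp_force: 0.0
```

Request:
send_rows([
  [[25,26.5,0],[0,0,0],0],
  [[25,26.5,0],[0,0,0],0],
  [[25,26,20],[0,0,0],0],
  [[25,26,30],[0,0,0],0],
  [[0,0,45],[0,0,0],0],
  [[0,0,45],[0,0,0],0],
  [[0,0,0],[0,0,0],0],
  [[0,0,0],[0,0,0],0],
])

```text
clock: 2.6
position: [546.4, -144.8, 91.8]
ee_rot: [0.992, -0.124, -0.0, 0.0]
contact_force: [0.6, -0.7, 1.3]
gripper_width: -0.0
grasp_force: 0.0
```

```bash
python3 - <<'E'
from h import *
for n in("scene","top"):
    im=get_image(n); s={"scene":(150,140),"top":(200,120)}[n]
    x,y=s; c=im[y:y+150,x:x+200,::-1]; cv2.imwrite(f"pics/{n}1.png",cv2.resize(c,None,fx=4,fy=4,interpolation=cv2.INTER_CUBIC))
print(monitor.read_state()["position"])
E
```

```text
[ 548.091592   -144.76093395   94.12497231]
```

View pics/scene1.png

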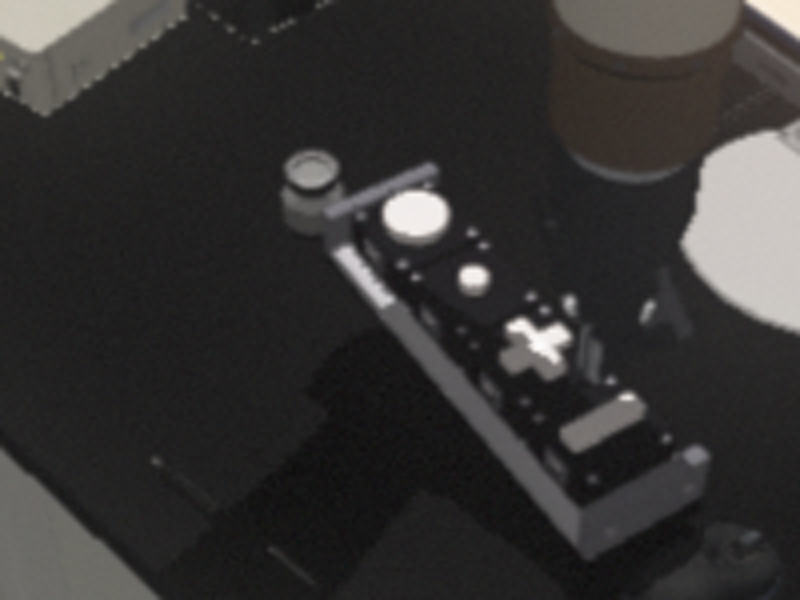

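View pics/top1.png

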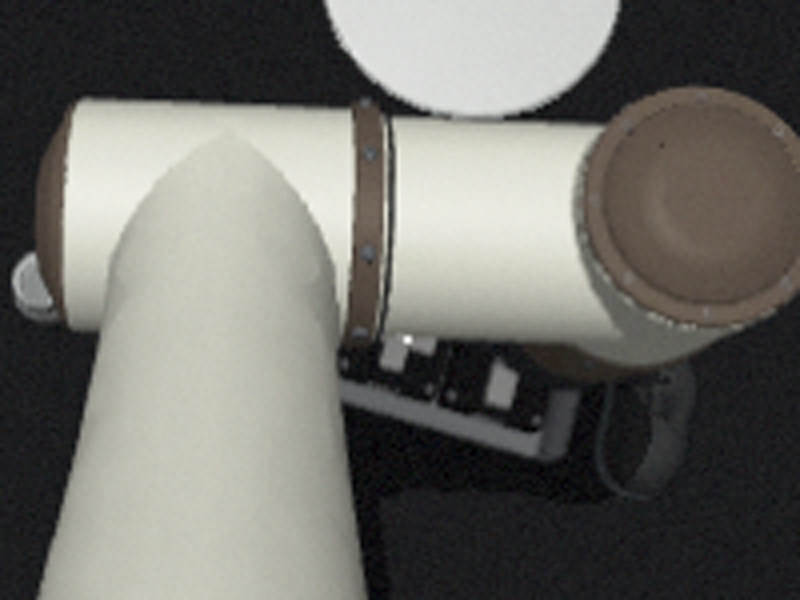

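The scene crop shows the dark gripper barely visible above the bar key, around (590,350). The caps are intact, and the top view is mostly blocked by the arm. I'll brighten the crop and project the TCP onto it.

```bash
python3 - <<'E'
from h import *
ps=[]
for i in range(4):
    im=get_image("scene"); ps.append(monitor.read_state()["position"])
p=np.mean(ps,axis=0);print(np.round(ps,1))
c=camera_info("scene")
u=cv2.projectPoints(np.array([p,[546,-150,55.]]),cv2.Rodrigues(c["R"])[0],c["t"],c["intrinsics"],c["dist_coeffs"])[0][:,0]
print((u-[230,140])*6)
x,y=230,140;g=im[y:y+100,x:x+130,::-1]/255.
cv2.imwrite("pics/s2.png",cv2.resize((g**.45*255).astype(np.uint8),None,fx=6,fy=6,interpolation=cv2.INTER_CUBIC))
E
```

```text
[[ 548.1 -144.7   94.4]
 [ 547.9 -144.7   94.2]
 [ 547.5 -144.8   93.9]
 [ 547.2 -144.8   93.5]]
[[420.98571426 547.2486524 ]
 [420.45430209 623.430208  ]]
```

View pics/s2.png

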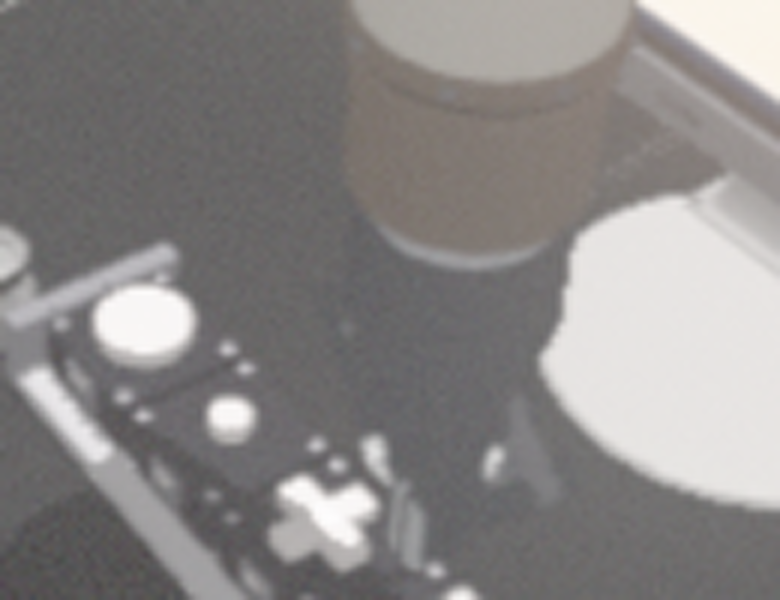

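The enlarged crop shows the dark gripper with its fingertips near (415,565). The TCP projects to (421,547), so they agree. I'll nudge about 5 mm along tool y and descend towards the bar.

Request:
send_rows([
  [[0,5,10],[0,0,0],0],
  [[0,0,15],[0,0,0],0],
  [[0,0,7],[0,0,0],0],
  [[0,0,0],[0,0,0],0],
  [[0,0,0],[0,0,0],0],
])

```text
clock: 3.4
position: [545.0, -150.1, 59.3]
ee_rot: [0.992, -0.125, -0.0, 0.0]
contact_force: [-0.0, 0.1, -0.1]
gripper_width: 0.3
grasp_force: 0.0
```

Request:
send_rows([
  [[0,0,3],[0,0,0],0],
  [[0,0,3],[0,0,0],0],
  [[0,0,0],[0,0,0],0],
  [[0,0,0],[0,0,0],0],
])

```text
clock: 3.8
position: [545.4, -149.9, 53.8]
ee_rot: [0.992, -0.125, 0.001, 0.0]
contact_force: [0.9, -0.1, 2.3]
gripper_width: 0.1
grasp_force: 0.9
```

Contact at about 54 mm. Pressing further.

Request:
send_rows([
  [[0,0,3],[0,0,0],0],
  [[0,0,2],[0,0,0],0],
  [[0,0,1],[0,0,0],0],
  [[0,0,0],[0,0,0],0],
  [[0,0,0],[0,0,0],0],
])

```text
clock: 4.3
position: [545.4, -150.0, 49.0]
ee_rot: [0.992, -0.125, 0.001, 0.0]
contact_force: [-1.7, 2.4, 11.7]
gripper_width: 0.2
grasp_force: 5.7
```

11.7 N at z = 49.0 is well past the 4 N spring, so the bar bottomed out. Lifting and moving to the plus.

Request:
send_rows([
  [[0,0,-10],[0,0,0],0],
  [[0,0,-15],[0,0,0],0],
  [[0,0,0],[0,0,0],0],
  [[-0.5,-22,0],[0,0,0],0],
  [[-0.5,-22,0],[0,0,0],0],
  [[0,-22,0],[0,0,0],0],
  [[0,0,0],[0,0,0],0],
  [[0,0,0],[0,0,0],0],
])

```text
clock: 5.1
position: [559.5, -85.5, 71.4]
ee_rot: [0.992, -0.125, -0.001, 0.0]
contact_force: [-0.0, 0.6, 0.1]
gripper_width: 0.4
grasp_force: 0.0
```

```bash
python3 - <<'E'
from h import *
p=[]
for i in range(3): im=get_image("scene"); p.append(monitor.read_state()["position"])
print(np.round(p,1))
x,y=230,180;g=im[y:y+100,x:x+130,::-1]/255.
cv2.imwrite("pics/s3.png",cv2.resize((g**.45*255).astype(np.uint8),None,fx=6,fy=6,interpolation=cv2.INTER_CUBIC))
E
```

```text
[[559.5 -85.9  71.5]
 [559.5 -86.2  71.7]
 [559.6 -86.4  71.8]]
```

View pics/s3.png

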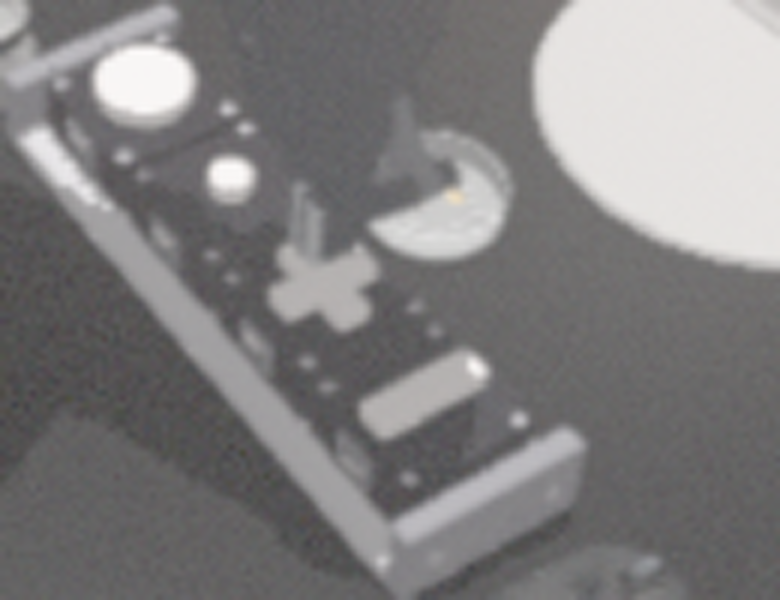

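The crop shows the bar key sprung back up at (425,395) and the fingertips just above the plus at (310,255). The petri dish at (440,190) is untouched. Pressing the plus.

Request:
send_rows([
  [[0,0,12],[0,0,0],0],
  [[0,0,4],[0,0,0],0],
  [[0,0,3],[0,0,0],0],
  [[0,0,3],[0,0,0],0],
  [[0,0,3],[0,0,0],0],
  [[0,0,0],[0,0,0],0],
  [[0,0,0],[0,0,0],0],
])

```text
clock: 5.95
position: [559.2, -86.2, 49.0]
ee_rot: [0.992, -0.125, -0.001, 0.001]
contact_force: [-6.3, -0.3, 12.8]
gripper_width: 0.2
grasp_force: 6.5
```

The plus bottomed out at 12.8 N. Lifting over the small key to the disc, staying higher this time.

Request:
send_rows([
  [[0,0,-10],[0,0,0],0],
  [[0,0,-25],[0,0,0],0],
  [[-0.5,-33,0],[0,0,0],0],
  [[-0.5,-33,0],[0,0,0],0],
  [[-0.5,-33,0],[0,0,0],0],
  [[-0.5,-33.5,0],[0,0,0],0],
  [[0,0,0],[0,0,0],0],
  [[0,0,0],[0,0,0],0],
])

```text
clock: 6.75
position: [591.4, 44.0, 82.2]
ee_rot: [0.992, -0.124, 0.0, -0.0]
contact_force: [-0.2, 0.6, 1.2]
gripper_width: 0.0
grasp_force: 0.0
```

Request:
send_rows([
  [[0,0,10],[0,0,0],0],
  [[0,0,0],[0,0,0],0],
])

```text
clock: 6.95
position: [589.8, 41.9, 70.6]
ee_rot: [0.992, -0.126, -0.002, 0.0]
contact_force: [-1.3, 0.3, -0.2]
gripper_width: -0.0
grasp_force: 0.0
```

Request:
send_rows([
  [[0,0,12],[0,0,0],0],
  [[0,0,4],[0,0,0],0],
  [[0,0,3],[0,0,0],0],
  [[0,0,3],[0,0,0],0],
  [[0,0,3],[0,0,0],0],
  [[0,0,0],[0,0,0],0],
  [[0,0,0],[0,0,0],0],
])

```text
clock: 7.65
position: [590.7, 42.5, 49.0]
ee_rot: [0.992, -0.125, -0.0, 0.001]
contact_force: [-5.3, -2.2, 11.5]
gripper_width: 0.0
grasp_force: 5.5
```

Request:
send_rows([
  [[0,0,-10],[0,0,0],0],
  [[0,0,-40],[0,0,0],0],
  [[0,0,-40],[0,0,0],0],
  [[0,0,-40],[0,0,0],0],
  [[-20,-20,0],[0,0,0],0],
  [[-20,-20,0],[0,0,0],0],
  [[0,0,0],[0,0,0],0],
  [[0,0,0],[0,0,0],0],
])

```text
clock: 8.45
position: [562.6, 92.5, 177.7]
ee_rot: [0.992, -0.124, 0.001, -0.0]
contact_force: [-0.1, 0.6, -0.1]
gripper_width: 0.3
grasp_force: 0.0
```

```bash
python3 - <<'E'
from h import *
im=get_image("scene"); print(monitor.read_state()["contact_force"])
x,y=215,165;g=im[y:y+135,x:x+140,::-1]/255.
cv2.imwrite("pics/s4.png",cv2.resize((g**.45*255).astype(np.uint8),None,fx=4.4,fy=4.4,interpolation=cv2.INTER_CUBIC))
E
```

```text
[-0.26127248 -0.47472311 -0.58283799]
```

View pics/s4.png

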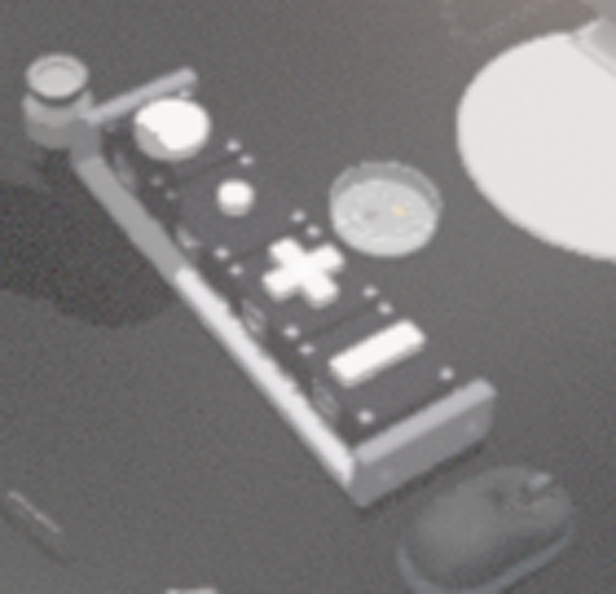

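The crop shows all four keys up: disc (172,128), small (235,196), plus (303,270) and bar (377,352). The loupe, dish and mouse are where they started, and the arm is clear.

```bash
python3 -c "
from bench import job_done
print(job_done())"
```

```text
the job is handed in; nothing more can be done
None
```

I pressed the bar, plus and large round keys in that order, each to its stop (11.5–12.8 N at z = 49 mm), and handed the job in at about 8.5 s; the last picture showed all keys up and the mouse, loupe and dish unmoved, but I didn't measure the front-window markers and the hand-in returned no verdict.

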